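# Open the double-door drying cupboard for airing

## Task

Open up the little hearing-aid drying cupboard so that it can air. First swing the latched left leaf, whose strip covers the edge of the other one, wide open by its bar handle; only then swing the right leaf wide open too, so that both stand about square to the cupboard's front. Leave the empty egg cup in front of the cupboard standing where it is.

Things in the scene. Friction and masses are not known exactly. Their poses are not given: they have to be found in the camera images.
- cupboard: Fixed wooden cupboard, 160 mm deep, 324 wide, 220 high. Origin at the centre of its underside; z up, x to its back, y to its left as the robot sees it. Two upright ivory leaves (158 wide, 14 thick, nearly full height) hang side by side on the front, which faces the robot. A strip 5 mm thick on the left leaf's face covers the right leaf's edge by 12 mm.
- left_leaf (a joint): Angle of the latched leaf (rad): 0 shut, grows as it opens towards the robot, stop at 1.75. Hinge upright at its outer (left) edge: opens clockwise seen from above. A spring roller catch holds it shut: a pull of about 5 to 12 N on the handle frees it within the first 0.15 rad; then it swings easily (under 2 N) and stays where it is left.
- left_leaf_handle (a point): Grip point on the left leaf's upright round steel bar handle (12 mm diameter): on its centre line, 22 mm below its top end; the bar is free of brackets for 40 mm below the point. Bar centre line 42 mm off the leaf's face. Axes turn with the leaf: z up, x square to the leaf (into the cupboard when shut), y along it to the left. Hinge axis at x +49, y +115 mm from the point in these axes.
- right_leaf (a joint): Angle of the overlapped leaf (rad): 0 shut, grows as it opens towards the robot, stop at 1.75. Hinge upright at its outer (right) edge: opens anticlockwise seen from above. It has no catch, but the left leaf's strip lies over its edge, so pulling it early drags both; with the left leaf open it swings easily (under 2 N) and stays where it is left.
- right_leaf_handle (a point): The same point on the right leaf's like bar handle, 92 mm from the left one when both are shut; both points are 198 mm above the counter. Same sizes and axes. Hinge axis at x +49, y -115 mm from the point in these axes.
- egg_cup: Loose white ceramic egg cup on a foot, 65 mm high, 48 mm in diameter, empty, standing on the counter about 200 to 240 mm in front of the leaves, clear of their swing. Origin at the centre of its underside, z up.

How it is judged:
By the outcome, as a careful person would: the job done as asked, in the order asked, and still so for the second after the job is handed in, with the robot touching nothing.
It also fails if it takes over 61 s, if anything falls off the work surface, if the arm or the gripper's body presses on something with over 40 N, if the wrist force passes 120 N, or if a joint passes its speed limit or range.

## Robot

A 6-joint arm with a two-finger parallel gripper is mounted at the origin on the work surface. World frame = base frame: x ahead of the robot, y to its left, z up, the work surface at z = 0. Lengths are in m, angles in rad, forces in N, time in s.
With the tool pointing down it reaches from about 0.35 to 0.775 m from the base axis. Payload 7.3 kg.
Tool frame: the origin (TCP) lies between the finger pads; the fingertips stand 25 mm ahead of it and the grasp point (between the pads) lies 6 mm ahead of it; z points along the fingers, y is the line along which they close (so a half turn about z gives the same grasp; the last joint's range is limited). The gripper opens to 92 mm and grips with 3 to 60 N. Pads are 19 mm wide; open, the fingers measure 130 mm over their backs; the gripper's body (75 mm by 190 mm) begins 47 mm behind the grasp point.
Start: joints at [1.033, 0.342, 1.524, -0, 1.275, -0.146], TCP at [0.2, 0.485, 0.252] pointing down, gripper open.
Joint ranges: [-2.53, 2.53], [-0.77, 2.02], [0.04, 2.7], [-1, 4.14], [0.28, 2.66], [-3.11, 3.11]. Speed limits (rad/s): [2.57, 2.57, 3.14, 3.14, 3.14, 3.14].

## Interface

Orientations are given as a 3x3 rotation matrix whose columns are the frame's x, y, z axes.
In Python, from plant import sense, read_camera, calibration, hand_in gives the robot as it stands.
- The arm moves only by the shell command python3 -m handwheel 'ROWS' [FORCE]. ROWS is JSON, one flat list of numbers, 7 for each row, row after row: the opening, from -1 (shut) to 1 (fully open), then the shift along the tool's x, y, z in units of 40 mm (1.0 is 40 mm), then the turn, a rotation vector about the tool's x, y, z in units of 5 degrees (1.0 is 5 degrees). A call has 1 to 10 rows; each row is the pose to reach, as a shift and turn from the pose commanded when the call began, along the tool's axes at that moment; what a row does not reach only later rows make up. A row lasts 1/12 s, in which the tool goes at most 41.7 mm and 7.16 degrees, less where a joint would pass 70% of its speed; a pose out of reach is approached as far as the arm can. A call with a gripper value outside its range is refused whole. The fingers move at their own pace and stop on an object; FORCE is the grip in N (left out, the last holds). Time passes only in rows, so rows that repeat a pose let the fingers close. It gives the time, the measured TCP pose, the force, the opening and the grip force at its end, in the units of the state.
- sense(): the state, without advancing time (a new reading comes with each control period).
- read_camera(name): name is "side" or "top"; returns (picture, depth): 480x640x3 uint8, blue, green, red; 480x640 float32, m along the optical axis (not along the pixel's ray), 0 where there is no reading.
- calibration(name): a dict with "fx", "fy", "cx", "cy" (pixels), "extrinsics" (4x4, takes a point from camera to world coordinates). Camera axes: x right, y up, looking along -z (the intrinsics and any distortion apply to the point x, -y, -z); pixel columns grow to the right and rows downward; lengths in m; the calibration is good to about 2 mm. A picture is of the moment at which its call begins. calibration takes no time and is no camera call.
- hand_in(): hands the job in; it is judged then, once.
The state is a dict: "time_s": time; "q": joint angles; "joint_vel": joint speeds; "tau": joint torques, N m; "tool_pos": TCP position; "tcp_rot": TCP orientation; "contact_force": force on the tool from outside, world axes, zero at the start; "ft_torque": the same for the moment, N m; "opening": opening from 0.0 (shut) to 1.0 (fully open); "gripper_force": force on a finger pad.
Only numpy, scipy, OpenCV 4.12 (cv2) and the standard library are available. Lean on these libraries where they do the work, as an engineer would, in place of code of your own. Each camera call takes 0.05 s, during which the arm holds its last target. There are 200 camera calls.

## Working session

There is one attempt and no reset: what is moved stays moved. The work goes in short steps, Python scripts to look and compute and a shell command to move; the robot and the scene stay as the last step left them, time stands still between calls to the robot, and variables do not carry over. Pictures are saved under pics/ and viewed, at most 10 in all, crops included, and the job is handed in when it is done.

```bash
ls; mkdir -p pics; python3 - <<'E'
from plant import *
import cv2,numpy as np
np.set_printoptions(precision=4,suppress=True)
for n in("side","top"):
    p,d=read_camera(n); cv2.imwrite(f"pics/{n}0.png",p); np.save(f"{n}0.npy",d)
    c=calibration(n); print(n,c)
s=sense(); print(s["tcp_rot"],s["tool_pos"],s["time_s"])
E
```

```text
pics
side {'fx': 493.4038167837849, 'fy': 493.4038167837849, 'cx': 324.1559281025024, 'cy': 236.57898355307265, 'extrinsics': array([[ 0.7978,  0.4369, -0.4155,  0.1678],
       [-0.6029,  0.5701, -0.5581, -0.4908],
       [-0.007 ,  0.6958,  0.7182,  0.7984],
       [ 0.    ,  0.    ,  0.    ,  1.    ]])}
top {'fx': 622.2522232439535, 'fy': 622.2522232439535, 'cx': 306.8140341446937, 'cy': 238.93363075393324, 'extrinsics': array([[ 0.0236,  0.9954, -0.0933,  0.4832],
       [-0.9997,  0.0225, -0.0126,  0.0132],
       [-0.0104,  0.0936,  0.9956,  1.1014],
       [ 0.    ,  0.    ,  0.    ,  1.    ]])}
[[-0.9242  0.3819 -0.0006]
 [ 0.3819  0.9242 -0.0012]
 [ 0.0002 -0.0013 -1.    ]] [0.2003 0.485  0.2511] 0.1
```

View pics/side0.png

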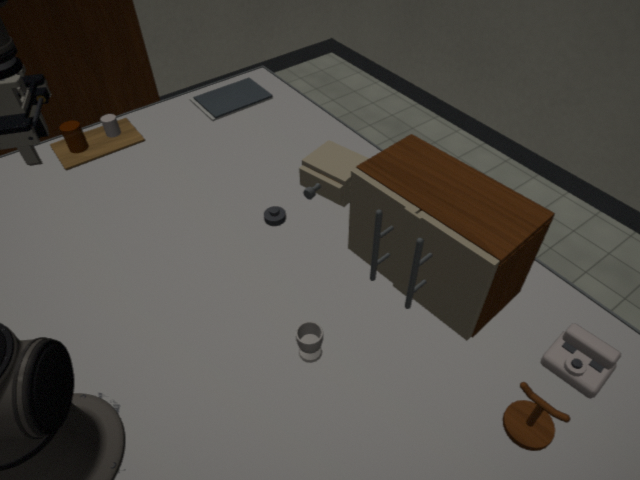

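View pics/top0.png

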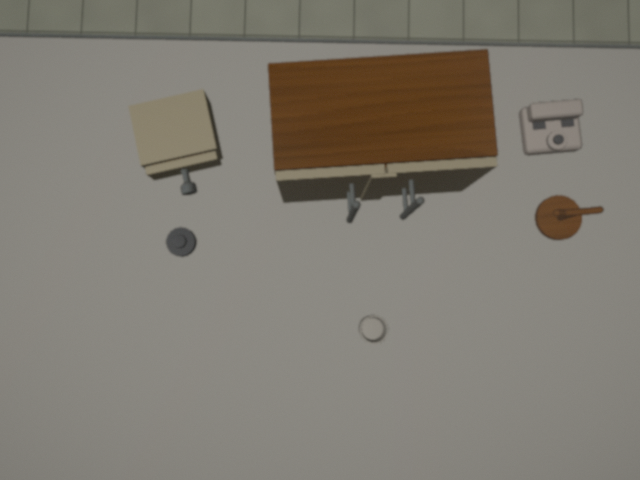

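Side view: the bar tops are at about (379,212) left and (420,241) right, with the egg cup at (310,340). Top view: the bar tops are at (357,205) and (419,202), the cup at (372,328), and the leaves' front edge runs from (277,180) to (496,165).

```bash
cat > h.py <<'E'
import numpy as np
from plant import *
np.set_printoptions(precision=4,suppress=True)
def ray(n,u,v):
    c=calibration(n);E=c["extrinsics"]
    d=E[:3,:3]@np.array([(u-c["cx"])/c["fx"],-(v-c["cy"])/c["fy"],-1]); return E[:3,3],d
def tri(a,b):
    o1,d1=ray("side",*a);o2,d2=ray("top",*b)
    t=np.linalg.lstsq(np.c_[d1,-d2],o2-o1,rcond=None)[0]
    p,q=o1+t[0]*d1,o2+t[1]*d2
    return (p+q)/2,np.linalg.norm(p-q)
def dep(n,D,u,v):
    o,d=ray(n,u,v); return o+D[v,u]*d
def onz(n,u,v,z):
    o,d=ray(n,u,v); return o+(z-o[2])/d[2]*d
E
python3 - <<'E'
from h import *
import cv2
print("L",tri((379,211),(357,205)),"R",tri((420,240),(420,201)))
D=np.load("top0.npy");S=np.load("side0.npy")
print(dep("top",D,357,205),dep("top",D,419,201),dep("top",D,372,318),dep("top",D,372,328))
# leaf face plane from side depth
P=[]
for v in range(190,300,2):
  for u in range(356,490,2):
    p=dep("side",S,u,v)
    if .07<p[2]<.2: P.append(p)
P=np.array(P)
for k in range(6):
    A=np.c_[P[:,1:],np.ones(len(P))];x=np.linalg.lstsq(A,P[:,0],rcond=None)[0];r=P[:,0]-A@x
    P=P[abs(r)<max(.004,1.2*r.std())]
print("face x = a y + b z + c",x,r.std(),len(P))
# roof & cup
im=cv2.imread("pics/top0.png");hsv=cv2.cvtColor(im,cv2.COLOR_BGR2HSV)
m=cv2.inRange(hsv,(3,120,40),(20,255,255));c=max(cv2.findContours(m,0,2)[1-1],key=cv2.contourArea)
b=cv2.boxPoints(cv2.minAreaRect(c));print(b);print(np.array([onz("top",*q,.22) for q in b]))
big=np.hstack([cv2.resize(cv2.imread("pics/side0.png")[190:320,340:450],None,fx=3.5,fy=3.5),cv2.resize(im[160:290,330:440],None,fx=3.5,fy=3.5)])
big=cv2.convertScaleAbs(big,alpha=1.7);cv2.imwrite("pics/z0.png",big)
E
```

```text
L (array([ 0.617 , -0.0466,  0.2158]), np.float64(0.0004536670868252347)) R (array([ 0.6255, -0.1376,  0.2133]), np.float64(0.0012931212217061128))
[ 0.6163 -0.0463  0.2192] [ 0.624  -0.1347  0.2191] [ 0.4507 -0.0875  0.0325] [ 0.4338 -0.0878  0.0314]Traceback (most recent call last):
  File "<stdin>", line 10, in <module>
  File "h.py", line 13, in dep
    o,d=ray(n,u,v); return o+D[v,u]*d
        ~~~^^^^^^^
  File "h.py", line 5, in ray
    c=calibration(n);E=c["extrinsics"]
ValueError: time passes only in moves, steps and waits
```

```bash
sed -i 's/^def ray/C={n:calibration(n) for n in ("side","top")}\ndef ray/; s/c=calibration(n);/c=C[n];/' h.py
python3 - <<'E'
from h import *
import cv2
D=np.load("top0.npy");S=np.load("side0.npy")
P=[]
for v in range(190,300,2):
  for u in range(356,490,2):
    p=dep("side",S,u,v)
    if .07<p[2]<.2: P.append(p)
P=np.array(P)
for k in range(6):
    A=np.c_[P[:,1:],np.ones(len(P))];x=np.linalg.lstsq(A,P[:,0],rcond=None)[0];r=P[:,0]-A@x
    P=P[abs(r)<max(.004,1.2*r.std())]
print("face x = a y + b z + c",x,r.std(),len(P))
im=cv2.imread("pics/top0.png");hsv=cv2.cvtColor(im,cv2.COLOR_BGR2HSV)
m=cv2.inRange(hsv,(3,120,40),(20,255,255));c=max(cv2.findContours(m,0,2)[0],key=cv2.contourArea)
b=cv2.boxPoints(cv2.minAreaRect(c));print(b);print(np.array([onz("top",*q,.22) for q in b]))
big=np.hstack([cv2.resize(cv2.imread("pics/side0.png")[190:320,340:450],None,fx=3.5,fy=3.5),cv2.resize(im[160:290,330:440],None,fx=3.5,fy=3.5)])
big=cv2.convertScaleAbs(big,alpha=1.7);cv2.imwrite("pics/z0.png",big)
E
```

```text
face x = a y + b z + c [-0.0881  0.0015  0.6551] 0.0010976967139341685 1323
[[268.1202  63.8632]
 [489.3285  49.5917]
 [496.1866 155.8912]
 [274.9782 170.1627]]
[[ 0.8217  0.087   0.22  ]
 [ 0.8495 -0.2355  0.22  ]
 [ 0.6918 -0.2448  0.22  ]
 [ 0.6642  0.0725  0.22  ]]
```

View pics/z0.png

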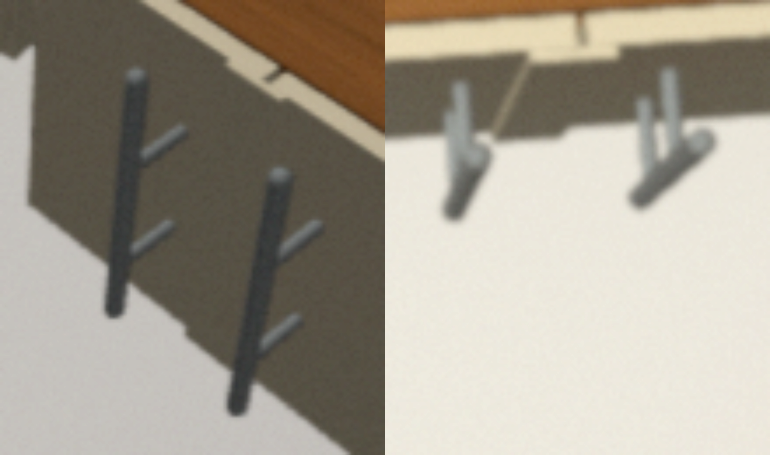

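Zoomed view: the bar tops are at side (378.6,211.7) and (420,240), and top (357,204.5) and (420.5,200.6). The face plane puts both bars 42 mm off the leaves, with a yaw of 5° and tops at z≈0.217. This agrees with the text.

```bash
cat >> h.py <<'E'
from scipy.spatial.transform import Rotation as Ro
def Rt(a): # tool down, tool x at world yaw a deg
    c,s=np.cos(np.radians(a)),np.sin(np.radians(a)); return np.array([[c,s,0],[s,-c,0],[0,0,-1]])
def rows(targets):
    s=sense();R=np.array(s["tcp_rot"]);p=np.array(s["tool_pos"])
    print("t",s["time_s"],"p",p,"F",np.array(s["contact_force"]),"open",s["opening"],"grip",s["gripper_force"],"q",np.array(s["q"]))
    for q,a in targets:
        print(np.r_[R.T@(np.array(q)-p)/.04, Ro.from_matrix(R.T@Rt(a)).as_rotvec(degrees=True)/5].round(3).tolist())
YAW=5.05
L=np.array([.617,-.0466]);Rr=np.array([.6255,-.1376])
e=lambda d:np.array([np.cos(np.radians(d)),np.sin(np.radians(d))])
HL=L+.049*e(YAW)+.115*e(YAW+90);HR=Rr+.049*e(YAW)-.115*e(YAW+90)
def rot(v,d): c,s=e(d); return np.array([c*v[0]-s*v[1],s*v[0]+c*v[1]])
def left(d): return HL+rot(L-HL,-d)
def right(d): return HR+rot(Rr-HR,d)
E
python3 -c "
from h import *
rows([((*L,.30),180+YAW)])"
```

```text
t 0.1 p [0.2003 0.485  0.2511] F [-0.1975  0.2825  0.2084] open 0.9983768648186635 grip 0.0 q [ 1.033   0.3427  1.5249 -0.      1.2754 -0.146 ]
[-14.702, -8.306, -1.213, -0.015, -0.005, -5.5]
```

```bash
python3 -m handwheel '[1,-3,-1.7,-1.2,0,0,-1, 1,-14.7,-8.3,-1.2,0,0,-5.5, 1,-14.7,-8.3,-1.2,0,0,-5.5, 1,-14.7,-8.3,-1.2,0,0,-5.5, 1,-14.7,-8.3,-1.2,0,0,-5.5, 1,-14.7,-8.3,-1.2,0,0,-5.5, 1,-14.7,-8.3,-1.2,0,0,-5.5, 1,-14.7,-8.3,-1.2,0,0,-5.5, 1,-14.7,-8.3,-1.2,0,0,-5.5, 1,-14.7,-8.3,-1.2,0,0,-5.5]' 40
python3 -c "
from h import *
rows([((*L,.30),180+YAW)])"
```

```text
time_s: 0.93
tool_pos: [0.447, 0.1703, 0.2848]
tcp_rot: [[-0.996, -0.088, -0.0], [-0.088, 0.996, 0.0], [0.0, 0.0, -1.0]]
contact_force: [1.1, 0.4, -0.0]
opening: 0.997
gripper_force: 0.0
t 0.9333 p [0.447  0.1703 0.2848] F [ 1.0678  0.4174 -0.0281] open 0.9973599926659911 grip 0.0 q [ 0.2035  0.2303  1.5875  0.0002  1.3241 -1.4554]
[-3.757, -5.775, -0.383, 0.001, -0.004, -0.0]
```

```bash
python3 -m handwheel '[1,-3.75,-5.75,-0.4,0,0,0, 1,-3.75,-5.75,-0.4,0,0,0, 1,-3.75,-5.75,-0.4,0,0,0, 1,-3.75,-5.75,-0.4,0,0,0, 1,-3.75,-5.75,-0.4,0,0,0, 1,-3.75,-5.75,-0.4,0,0,0, 1,-3.75,-5.75,-0.4,0,0,0, 1,-3.75,-5.75,-0.4,0,0,0, 1,-3.75,-5.75,-0.4,0,0,0, 1,-3.75,-5.75,-0.4,0,0,0]'
python3 - <<'E'
from h import *
import cv2
rows([((*L,.30),180+YAW),((*L,.20),180+YAW)])
a,_=read_camera("side");cv2.imwrite("pics/side1.png",cv2.convertScaleAbs(a,alpha=1.6))
E
```

```text
time_s: 1.77
tool_pos: [0.6154, -0.043, 0.3002]
tcp_rot: [[-0.996, -0.088, -0.002], [-0.088, 0.996, 0.001], [0.001, 0.001, -1.0]]
contact_force: [-0.4, 0.5, -1.0]
opening: 1.0
gripper_force: 0.0
t 1.7667 p [ 0.6154 -0.043   0.3002] F [-0.3997  0.5407 -0.9569] open 1.0003835261892222 grip 0.0 q [-0.1942  0.4892  1.161   0.0006  1.4931 -1.8534]
[-0.033, -0.093, 0.004, 0.012, -0.017, 0.002]
[-0.036, -0.096, 2.504, 0.012, -0.017, 0.002]
```

View pics/side1.png

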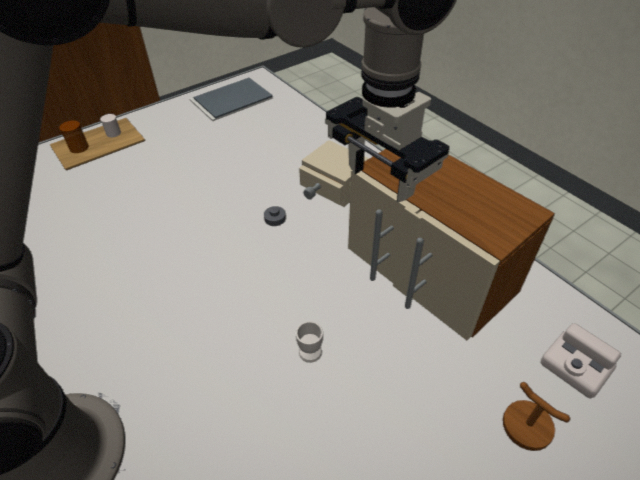

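The open gripper is above the left bar. Its tips, at about (357,168) and (405,197), straddle the bar top at (379,212). I'm descending and closing.

```bash
python3 -m handwheel '[1,-0.04,-0.09,0.6,0,0,0, 1,-0.04,-0.09,1.2,0,0,0, 1,-0.04,-0.09,1.8,0,0,0, 1,-0.04,-0.09,2.3,0,0,0, 1,-0.04,-0.09,2.5,0,0,0, 1,-0.04,-0.09,2.5,0,0,0, 0.2,-0.04,-0.09,2.5,0,0,0, -0.4,-0.04,-0.09,2.5,0,0,0, -1,-0.04,-0.09,2.5,0,0,0, -1,-0.04,-0.09,2.5,0,0,0]' 40
python3 -m handwheel '[-1,0,0,0,0,0,0, -1,0,0,0,0,0,0, -1,0,0,0,0,0,0, -1,0,0,0,0,0,0, -1,0,0,0,0,0,0, -1,0,0,0,0,0,0]'
python3 - <<'E'
from h import *
rows([((*left(d),.20),180+YAW-d) for d in range(0,51,5)])
E
```

```text
time_s: 2.65
tool_pos: [0.6184, -0.0471, 0.2021]
tcp_rot: [[-0.996, -0.088, 0.002], [-0.088, 0.996, -0.0], [-0.002, -0.001, -1.0]]
contact_force: [-0.3, -1.1, 0.2]
opening: 0.754
gripper_force: 0.0
time_s: 3.15
tool_pos: [0.6179, -0.0472, 0.2008]
tcp_rot: [[-0.996, -0.088, -0.0], [-0.088, 0.996, 0.0], [0.0, 0.0, -1.0]]
contact_force: [-0.2, 0.1, -0.8]
opening: 0.327
gripper_force: 0.0
t 3.15 p [ 0.6179 -0.0472  0.2008] F [-0.1756  0.1027 -0.8481] open 0.326918877655578 grip 0.0 q [-0.1998  0.5559  1.3218  0.0001  1.2639 -1.8588]
[0.02, 0.016, 0.019, 0.001, -0.0, -0.0]
[0.266, 0.134, 0.019, 0.001, -0.0, 1.0]
[0.501, 0.272, 0.019, 0.001, -0.0, 2.0]
[0.723, 0.431, 0.019, 0.001, -0.0, 3.0]
[0.93, 0.608, 0.019, 0.001, -0.0, 4.0]
[1.121, 0.803, 0.019, 0.001, -0.0, 5.0]
[1.294, 1.013, 0.019, 0.001, -0.001, 6.0]
[1.448, 1.238, 0.019, 0.001, -0.001, 7.0]
[1.582, 1.476, 0.019, 0.001, -0.001, 8.0]
[1.694, 1.724, 0.019, 0.001, -0.001, 9.0]
[1.785, 1.981, 0.019, 0.001, -0.001, 10.0]
```

Still closing. I'll finish the close, then make a gentle start.

```bash
python3 -m handwheel '[-1,0,0,0,0,0,0, -1,0,0,0,0,0,0, -1,0,0,0,0,0,0, -1,0,0,0,0,0,0, -1,0,0,0,0,0,0, -1,0,0,0,0,0,0, -1,0,0,0,0,0,0]'
python3 -m handwheel '[-1,0.05,0.02,0,0,0,0.2, -1,0.1,0.05,0,0,0,0.4, -1,0.15,0.07,0,0,0,0.6, -1,0.2,0.1,0,0,0,0.8, -1,0.25,0.12,0,0,0,1, -1,0.3,0.14,0,0,0,1.2, -1,0.35,0.17,0,0,0,1.4, -1,0.4,0.2,0,0,0,1.6, -1,0.45,0.23,0,0,0,1.8, -1,0.5,0.26,0,0,0,2]'
python3 - <<'E'
from h import *
rows([((*left(d),.20),180+YAW-d) for d in range(10,61,5)])
E
```

```text
time_s: 3.73
tool_pos: [0.6178, -0.0469, 0.2008]
tcp_rot: [[-0.996, -0.088, -0.0], [-0.088, 0.996, 0.0], [0.0, 0.0, -1.0]]
contact_force: [-0.0, 2.7, -1.0]
opening: 0.119
gripper_force: 40.0
time_s: 4.57
tool_pos: [0.5969, -0.0381, 0.2008]
tcp_rot: [[-0.996, 0.088, 0.0], [0.088, 0.996, 0.001], [-0.0, 0.001, -1.0]]
contact_force: [3.9, 4.2, -2.3]
opening: 0.118
gripper_force: 40.0
t 4.5667 p [ 0.5969 -0.0381  0.2008] F [ 3.8518  4.1982 -2.3147] open 0.11819908543027025 grip 39.999271631240845 q [-0.1921  0.5169  1.3901  0.0007  1.2343 -1.6751]
[-0.0, -0.0, 0.019, 0.007, 0.004, -0.018]
[0.246, 0.117, 0.019, 0.007, 0.003, 0.982]
[0.481, 0.255, 0.019, 0.007, 0.003, 1.982]
[0.703, 0.414, 0.019, 0.008, 0.003, 2.982]
[0.91, 0.591, 0.019, 0.008, 0.002, 3.982]
[1.101, 0.785, 0.019, 0.008, 0.002, 4.982]
[1.275, 0.995, 0.019, 0.008, 0.002, 5.982]
[1.429, 1.22, 0.019, 0.008, 0.001, 6.982]
[1.564, 1.457, 0.019, 0.008, 0.001, 7.982]
[1.677, 1.705, 0.019, 0.008, 0.001, 8.982]
[1.768, 1.962, 0.02, 0.008, 0.0, 9.982]
```

```bash
python3 -m handwheel '[-1,0.12,0.06,0,0,0,0.5, -1,0.36,0.19,0,0,0,1.5, -1,0.6,0.33,0,0,0,2.5, -1,0.81,0.5,0,0,0,3.5, -1,1.01,0.69,0,0,0,4.5, -1,1.19,0.89,0,0,0,5.5, -1,1.36,1.11,0,0,0,6.5, -1,1.5,1.34,0,0,0,7.5, -1,1.62,1.58,0,0,0,8.5, -1,1.68,1.71,0,0,0,9]'
python3 - <<'E'
from h import *
rows([((*left(d),.20),180+YAW-d) for d in (55,60,65,70,75,80,85,90,92)])
E
```

```text
time_s: 5.4
tool_pos: [0.5364, 0.036, 0.2008]
tcp_rot: [[-0.64, 0.769, 0.002], [0.769, 0.64, -0.0], [-0.002, 0.002, -1.0]]
contact_force: [7.5, 1.1, -6.1]
opening: 0.123
gripper_force: 40.0
t 5.4 p [0.5364 0.036  0.2008] F [ 7.5243  1.1309 -6.1299] open 0.12346817862193321 grip 39.997846484184265 q [-0.0755  0.4095  1.5696 -0.0001  1.1601 -0.7695]
[0.001, -0.01, 0.019, 0.019, 0.02, -0.057]
[0.247, 0.107, 0.019, 0.02, 0.019, 0.943]
[0.483, 0.244, 0.019, 0.021, 0.018, 1.943]
[0.705, 0.402, 0.018, 0.021, 0.017, 2.943]
[0.913, 0.578, 0.018, 0.022, 0.016, 3.943]
[1.105, 0.772, 0.018, 0.023, 0.015, 4.943]
[1.279, 0.982, 0.018, 0.024, 0.014, 5.943]
[1.434, 1.206, 0.019, 0.024, 0.013, 6.943]
[1.491, 1.299, 0.019, 0.025, 0.013, 7.343]
```

```bash
python3 -m handwheel '[-1,0.12,0.05,0,0,0,0.5, -1,0.36,0.18,0,0,0,1.5, -1,0.6,0.32,0,0,0,2.5, -1,0.81,0.49,0,0,0,3.5, -1,1.01,0.67,0,0,0,4.5, -1,1.19,0.88,0,0,0,5.5, -1,1.36,1.1,0,0,0,6.5, -1,1.48,1.29,0,0,0,7.3, -1,1.48,1.29,0,0,0,7.3, -1,1.48,1.29,0,0,0,7.3]'
python3 -m handwheel '[0,0,0,0,0,0,0, 0,0,0,0,0,0,0, 0,0,0,0,0,0,0, 0,0,0,0,0,0,0, 0,0,0,0,0,0,0, 0,0,0,0,0,0,0, 0,0,-0,-0.5,0,0,0, 0,0,0,-1.2,0,0,0, 0,0,0,-2,0,0,0, 0,0,0,-2.5,0,0,0]'
python3 - <<'E'
from h import *
import cv2
rows([((*left(92),.30),180+YAW-92),((*Rr,.30),YAW)])
a,_=read_camera("side");cv2.imwrite("pics/side2.png",cv2.convertScaleAbs(a,alpha=1.6))
E
```

```text
time_s: 6.23
tool_pos: [0.5383, 0.1133, 0.2007]
tcp_rot: [[-0.061, 0.998, 0.002], [0.998, 0.061, -0.002], [-0.002, 0.002, -1.0]]
contact_force: [5.4, -0.5, -3.7]
opening: 0.124
gripper_force: 40.0
time_s: 7.07
tool_pos: [0.5378, 0.1139, 0.3038]
tcp_rot: [[-0.062, 0.998, 0.003], [0.998, 0.062, 0.0], [0.0, 0.003, -1.0]]
contact_force: [-0.0, -0.3, 0.5]
opening: 0.504
gripper_force: 0.0
t 7.0667 p [0.5378 0.1139 0.3038] F [-0.0341 -0.3096  0.5193] open 0.50386332364819 grip 0.0 q [0.0694 0.3523 1.3641 0.     1.422  0.0074]
[0.028, 0.012, 0.096, 0.036, -0.0, 0.1]
[-6.412, 1.798, 0.101, 0.028, -0.028, 17.7]
```

View pics/side2.png

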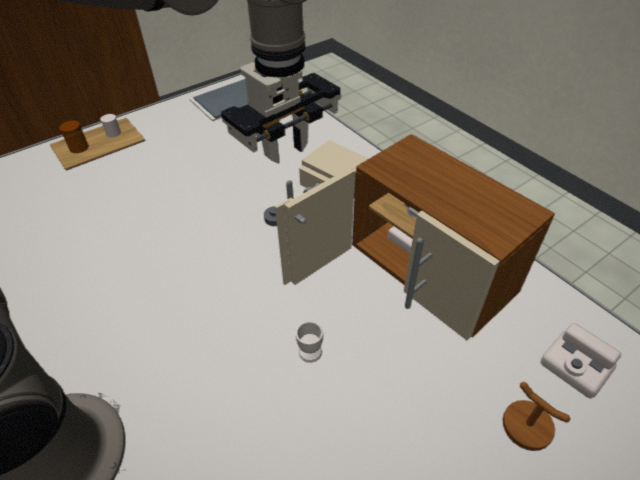

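The left leaf stands square, running from (355,175) to (282,208). The right leaf is still shut with its bar top at (420,240), and the cup hasn't moved (310,340). Next is the right bar.

```bash
python3 -m handwheel '[1,-6.41,1.8,0.1,0,0,17.7, 1,-6.41,1.8,0.1,0,0,17.7, 1,-6.41,1.8,0.1,0,0,17.7, 1,-6.41,1.8,0.1,0,0,17.7, 1,-6.41,1.8,0.1,0,0,17.7, 1,-6.41,1.8,0.1,0,0,17.7, 1,-6.41,1.8,0.1,0,0,17.7, 1,-6.41,1.8,0.1,0,0,17.7, 1,-6.41,1.8,0.1,0,0,17.7, 1,-6.41,1.8,0.1,0,0,17.7]' 40
python3 - <<'E'
from h import *
rows([((*Rr,.30),YAW)])
E
```

```text
time_s: 7.95
tool_pos: [0.625, -0.1383, 0.296]
tcp_rot: [[0.93, 0.367, -0.001], [0.367, -0.93, 0.0], [-0.001, -0.001, -1.0]]
contact_force: [-0.3, 0.2, 0.2]
opening: 0.999
gripper_force: 0.0
t 7.95 p [ 0.625  -0.1383  0.296 ] F [-0.2917  0.1968  0.2195] open 0.9993372993063017 grip 0.0 q [-0.3374  0.5385  1.0902  0.0001  1.5141  0.858 ]
[0.018, -0.012, -0.1, -0.008, 0.01, 3.291]
```

```bash
python3 -m handwheel '[1,0,0,0,0,0,1.3, 1,0,0,0,0,0,2.6, 1,0,0,0,0,0,3.3, 1,0,0,0,0,0,3.3, 1,0,0,0,0,0,3.3]'
python3 - <<'E'
from h import *
rows([((*Rr,.20),YAW)])
E
```

```text
time_s: 8.37
tool_pos: [0.625, -0.1375, 0.2965]
tcp_rot: [[0.995, 0.097, -0.0], [0.097, -0.995, 0.0], [-0.0, -0.0, -1.0]]
contact_force: [-0.1, 0.2, -0.4]
opening: 0.999
gripper_force: 0.0
t 8.3667 p [ 0.625  -0.1375  0.2965] F [-0.0563  0.1854 -0.4023] open 0.9991070746705545 grip 0.0 q [-0.3362  0.5376  1.0904  0.0001  1.5141  1.1377]
[0.012, 0.005, 2.412, -0.003, 0.005, 0.101]
```

```bash
python3 -m handwheel '[1,0,0,0.6,0,0,0.1, 1,0,0,1.2,0,0,0.1, 1,0,0,1.8,0,0,0.1, 1,0,0,2.2,0,0,0.1, 1,0,0,2.4,0,0,0.1, 1,0,0,2.4,0,0,0.1, -1,0,0,2.4,0,0,0.1, -1,0,0,2.4,0,0,0.1, -1,0,0,2.4,0,0,0.1, -1,0,0,2.4,0,0,0.1]' 40
python3 -m handwheel '[-1,0,0,0,0,0,0, -1,0,0,0,0,0,0, -1,0,0,0,0,0,0, -1,0,0,0,0,0,0, -1,0,0,0,0,0,0, -1,0,0,0,0,0,0, -1,0,0,0,0,0,0, -1,0,0,0,0,0,0, -1,0,0,0,0,0,0, -1,0,0,0,0,0,0]'
python3 - <<'E'
from h import *
rows([((*right(d),.20),YAW+d) for d in range(0,46,5)])
E
```

```text
time_s: 9.2
tool_pos: [0.6256, -0.1377, 0.202]
tcp_rot: [[0.996, 0.086, 0.002], [0.086, -0.996, -0.001], [0.002, 0.001, -1.0]]
contact_force: [-0.1, 0.3, 0.5]
opening: 0.758
gripper_force: 0.0
time_s: 10.03
tool_pos: [0.6252, -0.1386, 0.2008]
tcp_rot: [[0.996, 0.086, 0.0], [0.086, -0.996, -0.002], [0.0, 0.002, -1.0]]
contact_force: [0.3, -4.4, -0.7]
opening: 0.123
gripper_force: 40.0
t 10.0333 p [ 0.6252 -0.1386  0.2008] F [ 0.2623 -4.4145 -0.6572] open 0.12254195616730094 grip 40.00092029571533 q [-0.3371  0.5938  1.2542 -0.0014  1.2927  1.1484]
[0.009, -0.023, 0.019, 0.018, -0.003, -0.029]
[-0.236, 0.095, 0.019, 0.018, -0.002, -1.029]
[-0.471, 0.234, 0.019, 0.018, -0.001, -2.029]
[-0.692, 0.393, 0.02, 0.018, -0.001, -3.029]
[-0.899, 0.571, 0.02, 0.018, 0.0, -4.029]
[-1.089, 0.766, 0.02, 0.018, 0.001, -5.029]
[-1.262, 0.977, 0.02, 0.018, 0.002, -6.029]
[-1.415, 1.203, 0.021, 0.018, 0.003, -7.029]
[-1.549, 1.44, 0.021, 0.018, 0.003, -8.029]
[-1.661, 1.689, 0.021, 0.018, 0.004, -9.029]
```

```bash
python3 -m handwheel '[-1,-0.11,0.03,0,0,0,-0.5, -1,-0.35,0.16,0,0,0,-1.5, -1,-0.58,0.31,0,0,0,-2.5, -1,-0.8,0.48,0,0,0,-3.5, -1,-1,0.67,0,0,0,-4.5, -1,-1.18,0.87,0,0,0,-5.5, -1,-1.34,1.09,0,0,0,-6.5, -1,-1.48,1.32,0,0,0,-7.5, -1,-1.61,1.56,0,0,0,-8.5, -1,-1.66,1.69,0,0,0,-9]'
python3 - <<'E'
from h import *
rows([((*right(d),.20),YAW+d) for d in range(45,91,5)])
E
```

```text
time_s: 10.87
tool_pos: [0.5648, -0.2116, 0.2008]
tcp_rot: [[0.641, 0.768, 0.001], [0.768, -0.641, -0.0], [0.001, 0.001, -1.0]]
contact_force: [1.8, -0.3, -1.1]
opening: 0.12
gripper_force: 40.0
t 10.8667 p [ 0.5648 -0.2116  0.2008] F [ 1.7879 -0.2737 -1.0781] open 0.11993785810079921 grip 39.99974727630615 q [-0.4857  0.5254  1.3753  0.0005  1.2399  0.21  ]
[0.001, 0.0, 0.019, 0.01, -0.008, 0.016]
[-0.245, 0.118, 0.019, 0.01, -0.007, -0.984]
[-0.48, 0.256, 0.019, 0.01, -0.007, -1.984]
[-0.702, 0.414, 0.019, 0.011, -0.006, -2.984]
[-0.91, 0.591, 0.019, 0.011, -0.006, -3.984]
[-1.101, 0.786, 0.019, 0.011, -0.005, -4.984]
[-1.274, 0.996, 0.019, 0.011, -0.005, -5.984]
[-1.428, 1.221, 0.019, 0.012, -0.004, -6.984]
[-1.563, 1.458, 0.019, 0.012, -0.004, -7.984]
[-1.676, 1.706, 0.019, 0.012, -0.003, -8.984]
```

```bash
python3 -m handwheel '[-1,-0.12,0.06,0,0,0,-0.5, -1,-0.36,0.19,0,0,0,-1.5, -1,-0.6,0.33,0,0,0,-2.5, -1,-0.81,0.5,0,0,0,-3.5, -1,-1.01,0.69,0,0,0,-4.5, -1,-1.19,0.89,0,0,0,-5.5, -1,-1.36,1.11,0,0,0,-6.5, -1,-1.5,1.34,0,0,0,-7.5, -1,-1.62,1.58,0,0,0,-8.5, -1,-1.7,1.75,0,0,0,-9.2]'
python3 -m handwheel '[-1,0,0,0,0,0,0, -1,0,0,0,0,0,0, 0,0,0,0,0,0,0, 0,0,0,0,0,0,0, 0,0,0,0,0,0,0, 0,0,0,0,0,0,0, 0,0,0,0,0,0,0, 0,0,0,-0.4,0,0,0, 0,0,0,-1.2,0,0,0, 0,0,0,-2,0,0,0]'
python3 -m handwheel '[0,0,0,-1,0,0,0, 0,0,0,-2,0,0,0, 0,0,2,-2,0,0,0, 0,0,3,-2,0,0,0, 0,0,4,-2,0,0,0, 0,0,4,-2,0,0,0, 0,0,4,-2,0,0,0, 0,0,4,-2,0,0,0, 0,0,4,-2,0,0,0, 0,0,4,-2,0,0,0]'
python3 - <<'E'
from h import *
import cv2
rows([])
a,_=read_camera("side");b,_=read_camera("top")
cv2.imwrite("pics/end.png",cv2.convertScaleAbs(cv2.resize(np.vstack([a,b]),None,fx=.62,fy=.62),alpha=1.6))
E
```

```text
time_s: 11.7
tool_pos: [0.5743, -0.3086, 0.2007]
tcp_rot: [[-0.107, 0.994, -0.001], [0.994, 0.107, 0.0], [0.0, -0.001, -1.0]]
contact_force: [-1.1, -0.3, 0.9]
opening: 0.117
gripper_force: 40.0
time_s: 12.53
tool_pos: [0.5742, -0.307, 0.2804]
tcp_rot: [[-0.103, 0.995, -0.003], [0.995, 0.103, 0.002], [0.003, -0.002, -1.0]]
contact_force: [0.9, -0.2, 0.8]
opening: 0.5
gripper_force: 0.0
time_s: 13.37
tool_pos: [0.7268, -0.2887, 0.3584]
tcp_rot: [[-0.103, 0.995, 0.009], [0.995, 0.103, -0.004], [-0.005, 0.009, -1.0]]
contact_force: [-0.2, -0.1, 0.9]
opening: 0.5
gripper_force: 0.0
t 13.3667 p [ 0.7268 -0.2887  0.3584] F [-0.2026 -0.1305  0.9267] open 0.4998148481223799 grip 0.0 q [-0.4761  0.9979  0.0361  0.0006  2.0975 -0.5792]
```

View pics/end.png

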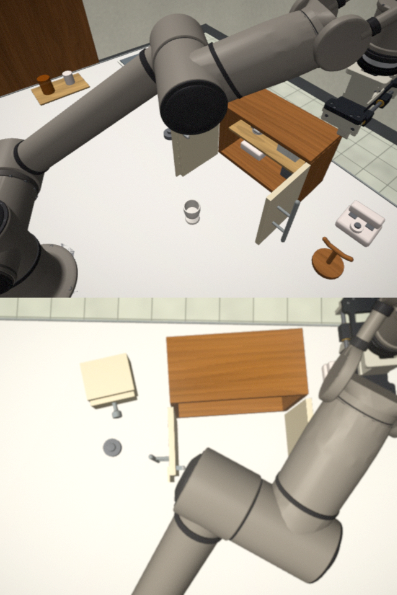

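Both leaves are open (side view: left at (195,150), right at (280,205); cup at (192,212)). My retreat went outward and stretched the elbow to q3 = 0.036, which is at or slightly past the 0.04 limit. I'm pulling the arm back in now.

```bash
python3 -m handwheel '[0,0,-1,-0,0,0,0, 0,0,-2,0,0,0,0, 0,0,-3,0,0,0,0, 0,0,-5,0,0,0,0, 0,0,-6,0,0,0,0, 0,0,-7,0,0,0,0, 0,0,-7,0,0,0,0, 0,0,-7,0,0,0,0, 0,0,-7,0,0,0,0, 0,0,-7,0,0,0,0]'
python3 - <<'E'
from h import *
import cv2
rows([])
a,_=read_camera("side");b,d=read_camera("top")
cv2.imwrite("pics/end2.png",cv2.convertScaleAbs(cv2.resize(np.vstack([a,b]),None,fx=.62,fy=.62),alpha=1.6))
E
```

```text
time_s: 14.3
tool_pos: [0.4467, -0.3187, 0.36]
tcp_rot: [[-0.1, 0.995, 0.013], [0.995, 0.1, -0.009], [-0.01, 0.012, -1.0]]
contact_force: [0.2, 0.0, 0.9]
opening: 0.497
gripper_force: 0.0
t 14.3 p [ 0.4467 -0.3187  0.36  ] F [0.1865 0.0077 0.8984] open 0.49699607875523916 grip 0.0 q [-0.7606  0.3206  1.2601  0.0023  1.5452 -0.8606]
```

View pics/end2.png

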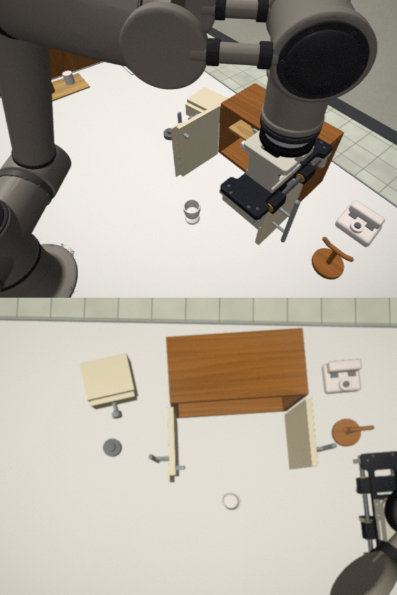

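Both leaves stand about square. The cup is at top view (372,329), where it started, and the robot is clear of everything.

```bash
python3 -c "
from plant import *
print(hand_in())"
```

```text
the job is handed in; nothing more can be done
None
```

I opened the left leaf first and then the right, so both stand about square, left the egg cup where it was, and handed the job in at about 14.4 s; but my last retreat went the wrong way, and joint 3 briefly read 0.036 rad against its 0.04 lower limit, which could count as a range failure.

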